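# Load the bench shaker and latch its gate

## Task

Stand the large sample bottle upright on the shaker's rubber mat with the two small ones, then shut the gate: hold the latch bar up by its ball knob so that it passes over the catch, press the gate gently back against its spring buffer, and let the bar fully down into the catch while the gate is still pressed, so that it stays latched when you let go. Do not force the catch, and leave the other things where they are.

Things in the scene. Friction and masses are not known exactly. Their poses are not given: they have to be found in the camera images.
- shaker: White bench shaker, fixed: housing 176 x 288 mm, ribbed rubber mat 134 x 236 mm with its top 60 mm above the bench, steel rod rails 125 mm high on three sides, gate in front. Origin on the bench under its centre; x to its back, y to its left (hinge side). Gate plane at x = -75 mm, rear rail at +78, side rails at y = +-128. The middle of the mat is free for the bottle.
- large_bottle: The largest sample bottle, round: 48 mm diameter up to 86 mm, cap 35 mm diameter, 100 mm high in all, 0.1 to 0.18 kg. Stands upright on the bench. Origin at the centre of its base, z up.
- small_bottle_a: Small sample bottle, 40 mm diameter, 85 mm high, standing at the rear left of the mat. Origin at the centre of its base. Leave it.
- small_bottle_b: Small sample bottle like the other, at the rear right of the mat. Origin at the centre of its base. Leave it.
- gate (a joint): Gate of steel rods, 216 mm long, on the shaker's left front post; angle in rad about its upright hinge, growing as the free end swings out towards the robot. It starts ajar at 0.24 to 0.40 and stays where it is left. Latched, it reads between -0.065 and +0.065, depending on how the catch is set.
- latch_bar (a joint): Flat steel bar, 6 mm thick, 14 mm high, 0.16 kg, on the gate's outside, reaching 242 mm from the gate's hinge axis. Pivots 80 mm from that axis, 108 mm above the bench, about an axis square to the gate; rad, grows as its free end is lifted. Falls by its weight: -0.06 on its rest with the gate open, 0 (level) when down in the catch; must be above 0.13 to pass over the lip; upper stop 0.40.
- gate_hinge (a point): Point on the gate's upright hinge axis, 108 mm above the bench (height of the bar's pivot). It turns with the gate: x square to the gate, pointing inwards; y from the free end towards the hinge.
- knob (a point): Centre of the ball knob, 24 mm diameter, on a stem on the bar: 200 mm from the gate's hinge axis, 120 mm along and 40 mm above the bar's pivot, 13.5 mm outside the gate's middle plane, 148 mm above the bench when the bar is level. x points inwards, square to the gate; y along the bar to its pivot. Free all round down to 20 mm below its centre.
- catch: Clamp on the shaker's right front post, 256 mm from the hinge axis, axes as the shaker's, origin on the bench in the gate plane. It carries a slotted plate with a hook for the bar and a spring buffer for the gate. The plate is set somewhere up to 13 mm nearer or farther along x: this is not measured, so shut the gate by feel.
- catch_mouth (a point): Point on the clamp (it does not follow the plate's setting): middle of the hook's mouth at the middle setting, 117 mm above the bench, level with the top of the lip. The lip, 5 mm thick, is on the robot's side of the mouth; 16 mm below its top is the floor that carries the bar. Set the bar right down on the floor before letting go: dropped, it can land on the lip or hang on it as the gate springs back.
- buffer_seat (a point): Point on the clamp where the buffer's tip is at the middle setting, 101 mm above the bench. The gate's free stile meets it 212 mm from the hinge. Spring 1500 N/m, 5 mm travel, then solid. The bar clears the lip once the tip is 2 to 3.5 mm in (3 to 5 N); push with 6 to 7 N, never over 10. It pushes the gate out again unless held or the bar is down behind the lip.
- funnel: Funnel standing on its rim, 72 mm diameter, 80 mm high. Origin at the centre of its underside. Leave it.
- filter: Inline filter disc, 48 mm diameter, 46 mm high. Origin at the centre of its underside. Leave it.
- torch: Torch lying flat, 37 x 112 x 37 mm. Origin at the centre of its underside. Leave it.
There are look-alikes about, which are no part of the job. What is shaped like the large_bottle but blue or purple is not meant.

How it is judged:
On the way, in this order (a step that is already met when the one before it is completed fails the run):
1. the large bottle stands upright on the mat, let go (z of large_bottle in the frame of shaker between 0.054 and 0.066 m and x of large_bottle in the frame of shaker between -0.055 and 0.06 m and y of large_bottle in the frame of shaker between -0.105 and 0.105 m and angle between large_bottle's own z axis and vertical below 0.1 rad and contact force between the fingers and large_bottle below 0.1 N), for 0.2 s.
2. the bar is held up over the catch with the gate almost shut (value of joint latch_bar above 0.09 rad and value of joint gate below 0.13 rad).
At the end, for the whole second after the job is handed in: The large bottle stands upright on the mat inside the rails; the gate is shut (joint below 0.075 rad) with the bar down in the catch behind its lip (bar joint between -0.025 and 0.03 rad); everything is at rest (value of joint latch_bar between -0.025 and 0.03 rad and value of joint gate below 0.075 rad and velocity of joint gate below 0.05 rad/s and z of large_bottle in the frame of shaker between 0.054 and 0.066 m and x of large_bottle in the frame of shaker between -0.055 and 0.06 m and y of large_bottle in the frame of shaker between -0.105 and 0.105 m and angle between large_bottle's own z axis and vertical below 0.1 rad and linear speed of large_bottle below 0.02 m/s); the robot touches nothing.
It fails at once if the gate is pressed against its buffer with more than 12 N (contact force between catch and gate_c0 above 12 N).
It fails at once if the catch, its hook or its buffer is pressed with more than 25 N (contact force between catch and anything else above 25 N).
It fails at once if a small bottle is pushed more than 25 mm or tipped (distance of any of small_bottle_a, small_bottle_b from where it was at the start of the episode above 0.025 m or angle between any of small_bottle_a, small_bottle_b's own z axis and vertical above 0.3 rad).
It fails at once if the funnel, the filter or the torch is pushed more than 30 mm (distance of any of funnel, filter, torch from where it was at the start of the episode above 0.03 m).
It also fails if it takes over 61 s, if anything falls off the work surface, if the arm or the gripper's body presses on something with over 40 N, if the wrist force passes 120 N, or if a joint passes its speed limit or range.

## Robot

A 6-joint arm with a two-finger parallel gripper is mounted at the origin on a cart in front of the work surface, level with it; the furniture and walls round the work are solid. World frame = base frame: x ahead of the robot, y to its left, z up, the work surface at z = 0. Lengths are in m, angles in rad, forces in N, time in s.
With the tool pointing down it reaches from about 0.35 to 0.725 m from the base axis. Payload 4.3 kg.
Tool frame: the origin (TCP) lies at the very end of the fingers, on their centre line; the grasp point (between the pads) lies 19 mm behind it; z points along the fingers, y is the line along which they close (so a half turn about z gives the same grasp; the last joint's range is limited). The gripper opens to 85 mm and grips with 20 to 120 N. Pads are 22 mm wide; open, the fingers measure 114 mm over their backs; the gripper's body (76 mm by 85 mm) begins 54 mm behind the grasp point. The pads swing forward as they close: fully open they stand 13 mm farther back than shut.
Start: joints at [-1.373, 0.377, 0.081, 1.274, 0, 1.46], TCP at [0.174, -0.548, 0.208] pointing down, gripper open.
Joint ranges: [-2.72, 2.72], [-0.84, 1.66], [-1.02, 1.22], [-1.77, 2.12], [-1.37, 1.28], [-3.14, 3.14]. Speed limits (rad/s): [2.57, 2.57, 3.14, 3.14, 3.14, 3.14].

## Interface

Orientations are given as a unit quaternion [w, x, y, z].
In Python, from station import robot gives the robot as it stands.
- The arm moves only by the tool send_rows, never from a script. Its argument "increments" is a list of rows, each an object with "travel": the shift along the tool's x, y, z in cm, a list of three; "delta_rot": the turn, a rotation vector about the tool's x, y, z in degrees, a list of three. In form: [{"travel": [dx, dy, dz], "delta_rot": [wx, wy, wz]}, ...]. A call has 1 to 12 rows; each row is the pose to reach, as a shift and turn from the pose commanded when the call began, along the tool's axes at that moment; what a row does not reach only later rows make up. A row lasts 1/12 s, in which the tool goes at most 41.7 mm and 7.16 degrees, less where a joint would pass 70% of its speed; a pose out of reach is approached as far as the arm can. A call with a gripper value outside its range is refused whole. "grip" is the opening, from 0 (shut) to 1 (fully open), set as the call begins (left out, the last holds). The fingers move at their own pace and stop on an object; "newtons" is the grip in N (left out, the last holds). Time passes only in rows, so rows that repeat a pose let the fingers close. It gives the time, the measured TCP pose, the force, the opening and the grip force at its end, in the units of the state.
- robot.state(): the state, without advancing time (a new reading comes with each control period).
- robot.get_image(name): name is "side" or "top" or "wrist"; returns (picture, depth): 384x512x3 uint8, red, green, blue; 384x512 float32, m along the optical axis (not along the pixel's ray), 0 where there is no reading.
- robot.camera_params(name): a dict with "intrinsics" (3x3 intrinsics, pixels), "extrinsics" (4x4, takes a point from camera to world coordinates). Camera axes: x right, y up, looking along -z (the intrinsics and any distortion apply to the point x, -y, -z); pixel columns grow to the right and rows downward; lengths in m; the calibration is good to about 2 mm. The wrist camera is an equidistant fisheye: a pixel r from the principal point sees the ray r / f radians off the axis. A picture is of the moment at which its call begins: read the wrist's pose just before it. camera_params takes no time and is no camera call; for the wrist camera it gives the pose at the moment of the call.
- robot.hand_in(): hands the job in; it is judged then, once.
The state is a dict: "clock": time; "qpos": joint angles; "qvel": joint speeds; "joint_torque": joint torques, N m; "eef_pos": TCP position; "eef_rot": TCP orientation; "ft_force": force on the tool from outside, world axes, zero at the start; "wrist_torque": the same for the moment, N m; "width": finger opening in m; "finger_force": force on a finger pad.
Only numpy, scipy, OpenCV 4.12 (cv2) and the standard library are available. Lean on these libraries where they do the work, as an engineer would, in place of code of your own. Each camera call takes 0.05 s, during which the arm holds its last target. There are 200 camera calls.

## Working session

There is one attempt and no reset: what is moved stays moved. The work goes in short steps, Python scripts to look and compute and a tool call to move; the robot and the scene stay as the last step left them, time stands still between calls to the robot, and variables do not carry over. Pictures are saved under pics/ and viewed, at most 10 in all, crops included, and the job is handed in when it is done.

Besides the shell and the picture viewer there is one more tool, called after ">>>" as name(argument=value, ...), one argument or row to a line, values as JSON. send_rows: Moves the arm, as the interface text tells. Its arguments: {"type":"object","properties":{"increments":{"type":"array"},"grip":{"type":"number"},"newtons":{"type":"number"}},"required":["increments"]}

```bash
mkdir -p pics; cat > h.py <<'E'
import numpy as np, cv2
from station import robot
def shot(n,f):
    P=robot.camera_params(n); im,d=robot.get_image(n)
    cv2.imwrite(f'pics/{f}.png',im[:,:,::-1]); np.savez(f'pics/{f}.npz',im=im,d=d,K=P['intrinsics'],E=P['extrinsics'])
    return im,d,P
def pt(f,u,v,d=None):
    z=np.load(f'pics/{f}.npz');K,E=z['K'],z['E']
    if d is None: d=z['d'][int(v),int(u)]
    p=np.array([(u-K[0,2])/K[0,0]*d,-(v-K[1,2])/K[1,1]*d,-d,1])
    return (E@p)[:3]
def cloud(f):
    z=np.load(f'pics/{f}.npz');K,E,d=z['K'],z['E'],z['d']
    v,u=np.mgrid[:d.shape[0],:d.shape[1]]
    p=np.stack([(u-K[0,2])/K[0,0]*d,-(v-K[1,2])/K[1,1]*d,-d,np.ones_like(d)],-1)@E.T
    p[d==0]=np.nan
    return p[...,:3]
E
python3 - <<'E'
from h import *
for n in ['side','top']:
    im,d,P=shot(n,n+'0'); print(n,P)
s=robot.state(); print(s['clock'],s['eef_pos'],s['eef_rot'],s['ft_force'],s['width'])
a=cv2.imread('pics/top0.png');cv2.imwrite('pics/top0b.png',cv2.resize(a,(800,600)))
a=cv2.imread('pics/side0.png');cv2.imwrite('pics/side0b.png',cv2.resize(a,(800,600)))
E
```

```text
side {'intrinsics': array([[416.94905864,   0.        , 258.52378111],
       [  0.        , 416.94905864, 196.52512582],
       [  0.        ,   0.        ,   1.        ]]), 'extrinsics': array([[ 0.99867147,  0.0474371 , -0.02012513,  0.50190476],
       [-0.04905719,  0.75572163, -0.65305299, -0.80020679],
       [-0.01576995,  0.65317267,  0.75704476,  1.00662671],
       [ 0.        ,  0.        ,  0.        ,  1.        ]])}
top {'intrinsics': array([[394.60955778,   0.        , 262.53885445],
       [  0.        , 394.60955778, 190.04922016],
       [  0.        ,   0.        ,   1.        ]]), 'extrinsics': array([[-0.00289571,  0.98824135, -0.15287462,  0.38031884],
       [-0.99995937, -0.00155657,  0.00887867, -0.0420976 ],
       [ 0.00853631,  0.15289412,  0.98820571,  1.01061778],
       [ 0.        ,  0.        ,  0.        ,  1.        ]])}
0.1 [ 0.17406905 -0.54737122  0.20665559] [-9.00057717e-04  9.88181186e-01  1.53287740e-01 -5.46758546e-05] [-0.38479557 -1.06530812 -0.06591665] 0.08547289936301479
```

View pics/top0b.png

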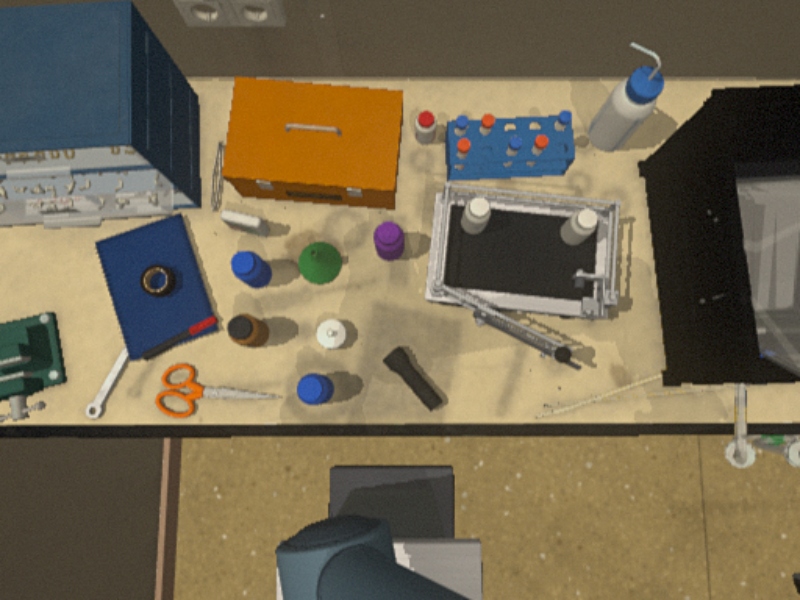

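View pics/side0b.png

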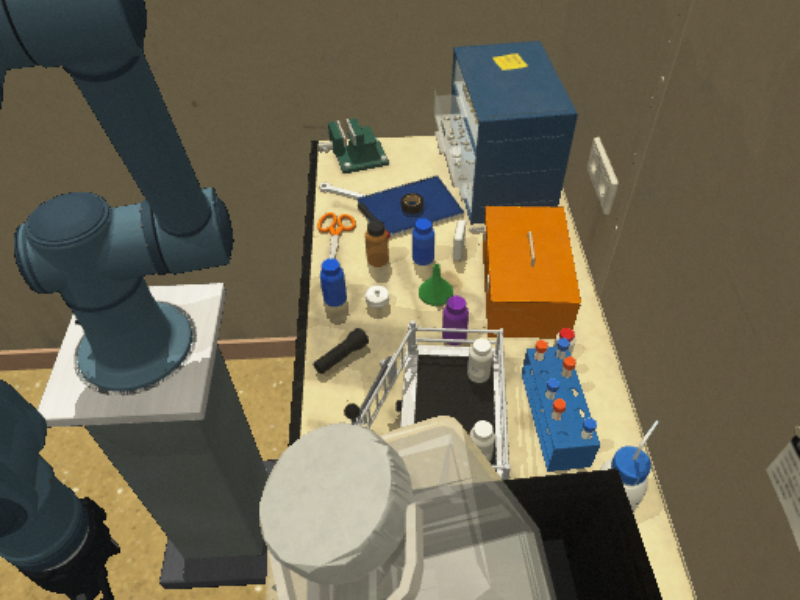

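The top view shows the brown bottle with the dark cap at (245,330), which is the only large one that is neither blue nor purple. The shaker is at (525,250), the gate is ajar, and its knob is at (563,354). The torch, filter and funnel are at (412,378), (331,333) and (320,262).

```bash
cat > m.py <<'E'
from h import *
C=cloud('top0'); z=np.load('pics/top0.npz'); s=1.5625
def reg(u0,u1,v0,v1,zl,zh):
    r=C[int(v0/s):int(v1/s),int(u0/s):int(u1/s)].reshape(-1,3); return r[(r[:,2]>zl)&(r[:,2]<zh)]
for n,a in dict(bottle=(225,275,310,350,.092,.11),blue=(225,275,245,290,.092,.11),sA=(455,495,190,240,.137,.155),sB=(555,600,200,250,.137,.155),knob=(550,578,343,366,.135,.18)).items():
    r=reg(*a); print(n,len(r),r.mean(0),r.min(0),r.max(0), (cv2.minEnclosingCircle(r[:,:2].astype(np.float32)) if len(r) else 0))
r=reg(440,620,195,315,.055,.066)
m=((C[...,2]>.055)&(C[...,2]<.066)).astype(np.uint8); 
dark=(z['im'].max(-1)<60)
mm=m*dark; mm[:120]=0; mm[205:]=0; mm[:,:280]=0; mm[:,395:]=0
p=C[mm>0][:,:2].astype(np.float32); print('mat',len(p),cv2.minAreaRect(p))
h=((C[...,2]>.0)&(C[...,2]<.066)) 
r=reg(420,630,180,330,.110,.135)
print('rails',len(r), cv2.minAreaRect(r[:,:2].astype(np.float32)))
np.set_printoptions(precision=4,suppress=True)
a=cv2.imread('pics/top0.png')[110:245,265:405]; cv2.imwrite('pics/c1.png',cv2.resize(a,None,fx=5.6,fy=4.4,interpolation=cv2.INTER_CUBIC)[:600,:800])
E
python3 m.py
```

```text
bottle 193 [0.47603305 0.20359766 0.09941728] [0.45864123 0.18689942 0.09204734] [0.49407351 0.22152821 0.10443532] ((0.47638019919395447, 0.2041090875864029), 0.0178129393607378)
blue 182 [0.57380917 0.20208694 0.09960483] [0.55713077 0.18555778 0.0923422 ] [0.59109661 0.21981894 0.10405419] ((0.5740509629249573, 0.20310766994953156), 0.017689229920506477)
sA 132 [ 0.64652509 -0.14955348  0.14461162] [ 0.63335355 -0.16290611  0.13755844] [ 0.66250204 -0.1355439   0.1495024 ] ((0.6477269530296326, -0.14988304674625397), 0.01501506194472313)
sB 139 [ 0.62850099 -0.30603464  0.14460087] [ 0.61504004 -0.32166811  0.1372453 ] [ 0.643283   -0.29268166  0.14959482] ((0.6287431120872498, -0.30701568722724915), 0.014754497446119785)
knob 98 [ 0.43171779 -0.26164903  0.14828651] [ 0.42091304 -0.27464283  0.1389902 ] [ 0.44303146 -0.25160988  0.15435311] ((0.4319215416908264, -0.26306238770484924), 0.01188688725233078)
mat 4067 ((0.5988690853118896, -0.22556531429290771), (0.2333173155784607, 0.1313793808221817), 83.65873718261719)
rails 1330 ((0.573148787021637, -0.22371229529380798), (0.273000031709671, 0.20976898074150085), 83.92063903808594)
```

View pics/c1.png

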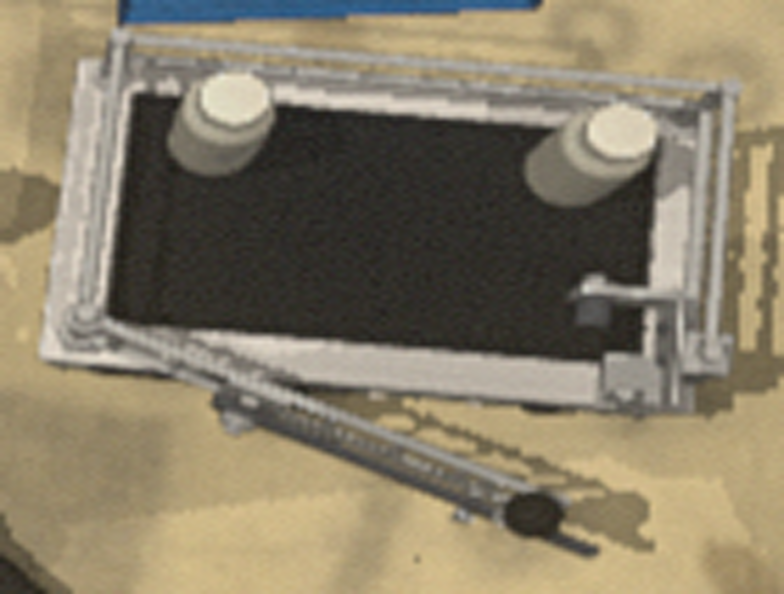

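The crop confirms the layout: shaker with yaw about -6.3°, hinge post at lower left, catch at lower right (630,375), and knob at (533,513). The gate works out at about 0.375 rad.

```bash
cat > go.py <<'E'
import sys
from station import robot
import numpy as np
from scipy.spatial.transform import Rotation as R
np.set_printoptions(precision=4,suppress=True)
# go.py x y z psi[deg] : tool pointing down, tool x at angle psi
s=robot.state(); q=s['eef_rot']; r0=R.from_quat([*q[1:],q[0]])
x0=r0.as_matrix()[:,0]
print('now',s['clock'],np.array(s['eef_pos']),'psi',np.degrees(np.arctan2(x0[1],x0[0])),'F',np.array(s['ft_force']),'w',s['width'],'q',np.array(s['qpos']))
a=[float(v) for v in sys.argv[1:]]
for i in range(0,len(a),4):
    p=np.array(a[i:i+3]);h=np.radians(a[i+3])/2
    r1=R.from_quat([np.cos(h),np.sin(h),0,0])
    print('travel',r0.inv().apply(p-s['eef_pos'])*100,'rot',(r0.inv()*r1).as_rotvec(degrees=True))
E
python3 go.py .40 -.10 .25 100 .476 .204 .20 180
```

```text
now 0.1 [ 0.1741 -0.5474  0.2067] psi 17.635007140493627 F [-0.3848 -1.0653 -0.0659] w 0.08547289936301479 q [-1.3733  0.378   0.0798  1.2744 -0.      1.4605]
travel [ 35.0853 -35.7978  -4.2643] rot [ -0.0776  -0.0818 -82.365 ]
travel [ 51.537  -62.4577   0.7864] rot [  -0.009    -0.1479 -162.3649]
```

>>> send_rows(
  increments=[
    {"travel": [35.1,-35.8,-4.3],"delta_rot": [0,0,-82.4]},
    {"travel": [35.1,-35.8,-4.3],"delta_rot": [0,0,-82.4]},
    {"travel": [35.1,-35.8,-4.3],"delta_rot": [0,0,-82.4]},
    {"travel": [35.1,-35.8,-4.3],"delta_rot": [0,0,-82.4]},
    {"travel": [35.1,-35.8,-4.3],"delta_rot": [0,0,-82.4]},
    {"travel": [35.1,-35.8,-4.3],"delta_rot": [0,0,-82.4]},
    {"travel": [35.1,-35.8,-4.3],"delta_rot": [0,0,-82.4]},
    {"travel": [35.1,-35.8,-4.3],"delta_rot": [0,0,-82.4]},
    {"travel": [35.1,-35.8,-4.3],"delta_rot": [0,0,-82.4]},
    {"travel": [35.1,-35.8,-4.3],"delta_rot": [0,0,-82.4]},
    {"travel": [35.1,-35.8,-4.3],"delta_rot": [0,0,-82.4]},
    {"travel": [35.1,-35.8,-4.3],"delta_rot": [0,0,-82.4]},
  ],
  grip=1,
)

```text
clock: 1.1
eef_pos: [0.399, -0.1013, 0.2503]
eef_rot: [-0.0, 0.641, 0.768, -0.0]
ft_force: [0.9, -0.2, 0.7]
width: 0.0854
finger_force: 0.0
```

```bash
python3 go.py .40 -.10 .25 100 .476 .204 .20 180
```

```text
now 1.1 [ 0.399  -0.1013  0.2503] psi 100.32019942562042 F [ 0.909  -0.2236  0.666 ] w 0.08538027322268911 q [-0.4029  0.0359 -0.2397  1.2952 -0.0002  0.9878]
travel [0.1071 0.1261 0.0256] rot [-0.0085  0.006   0.3202]
travel [28.6542 13.05    5.0207] rot [ -0.0112  -0.0009 -79.6798]
```

>>> send_rows(
  increments=[
    {"travel": [28.65,13.05,5.0],"delta_rot": [0,0,-79.7]},
    {"travel": [28.65,13.05,5.0],"delta_rot": [0,0,-79.7]},
    {"travel": [28.65,13.05,5.0],"delta_rot": [0,0,-79.7]},
    {"travel": [28.65,13.05,5.0],"delta_rot": [0,0,-79.7]},
    {"travel": [28.65,13.05,5.0],"delta_rot": [0,0,-79.7]},
    {"travel": [28.65,13.05,5.0],"delta_rot": [0,0,-79.7]},
    {"travel": [28.65,13.05,5.0],"delta_rot": [0,0,-79.7]},
    {"travel": [28.65,13.05,5.0],"delta_rot": [0,0,-79.7]},
    {"travel": [28.65,13.05,5.0],"delta_rot": [0,0,-79.7]},
    {"travel": [28.65,13.05,5.0],"delta_rot": [0,0,-79.7]},
    {"travel": [28.65,13.05,5.0],"delta_rot": [0,0,-79.7]},
    {"travel": [28.65,13.05,5.0],"delta_rot": [0,0,-79.7]},
  ],
)

```text
clock: 2.1
eef_pos: [0.4769, 0.2018, 0.1995]
eef_rot: [-0.001, 0.001, 1.0, -0.0]
ft_force: [1.4, -0.3, 0.5]
width: 0.0855
finger_force: 0.0
```

```bash
python3 go.py .4764 .204 .043 180
```

```text
now 2.1 [0.4769 0.2018 0.1995] psi 179.9315630323079 F [ 1.3688 -0.2576  0.4996] w 0.08552694553909906 q [ 0.2778  0.2646 -0.0982  1.2095 -0.0001  0.279 ]
travel [ 0.0274  0.2322 15.6541] rot [-0.0293 -0.078  -0.0684]
```

>>> send_rows(
  increments=[
    {"travel": [0,0.15,3],"delta_rot": [0,0,0]},
    {"travel": [0,0.15,6],"delta_rot": [0,0,0]},
    {"travel": [0,0.15,9],"delta_rot": [0,0,0]},
    {"travel": [0,0.15,12],"delta_rot": [0,0,0]},
    {"travel": [0,0.15,14],"delta_rot": [0,0,0]},
    {"travel": [0,0.15,15.5],"delta_rot": [0,0,0]},
    {"travel": [0,0.15,15.6],"delta_rot": [0,0,0]},
    {"travel": [0,0.15,15.6],"delta_rot": [0,0,0]},
  ],
)

```text
clock: 2.77
eef_pos: [0.4762, 0.2025, 0.0434]
eef_rot: [-0.001, 0.003, 1.0, -0.0]
ft_force: [-0.6, -0.0, 0.1]
width: 0.0854
finger_force: 0.0
```

>>> send_rows(
  increments=[
    {"travel": [0,0,0],"delta_rot": [0,0,0]},
    {"travel": [0,0,0],"delta_rot": [0,0,0]},
    {"travel": [0,0,0],"delta_rot": [0,0,0]},
    {"travel": [0,0,0],"delta_rot": [0,0,0]},
    {"travel": [0,0,0],"delta_rot": [0,0,0]},
    {"travel": [0,0,0],"delta_rot": [0,0,0]},
    {"travel": [0,0,0],"delta_rot": [0,0,0]},
    {"travel": [0,0,0],"delta_rot": [0,0,0]},
  ],
  grip=0,
  newtons=35,
)

```text
clock: 3.43
eef_pos: [0.479, 0.2038, 0.046]
eef_rot: [0.002, 0.002, 1.0, 0.001]
ft_force: [-0.8, 1.3, 4.6]
width: 0.0444
finger_force: 34.9
```

```bash
python3 go.py .4764 .204 .24 180
```

```text
now 3.4333 [0.479  0.2038 0.046 ] psi 179.73029018091282 F [-0.8139  1.2833  4.62  ] w 0.04439526530557018 q [ 0.28    0.3746 -0.3638  0.8286  0.0006  0.2847]
travel [  0.1961   0.0489 -19.3983] rot [ 0.0919  0.2001 -0.2695]
```

>>> send_rows(
  increments=[
    {"travel": [0,0,-1],"delta_rot": [0,0,0]},
    {"travel": [0,0,-3],"delta_rot": [0,0,0]},
    {"travel": [0,0,-6],"delta_rot": [0,0,0]},
    {"travel": [0,0,-9],"delta_rot": [0,0,0]},
    {"travel": [0,0,-12],"delta_rot": [0,0,0]},
    {"travel": [0,0,-15],"delta_rot": [0,0,0]},
    {"travel": [0,0,-17],"delta_rot": [0,0,0]},
    {"travel": [0,0,-18.5],"delta_rot": [0,0,0]},
    {"travel": [0,0,-19],"delta_rot": [0,0,0]},
    {"travel": [0,0,-19],"delta_rot": [0,0,0]},
  ],
)

```text
clock: 4.27
eef_pos: [0.4783, 0.2032, 0.2361]
eef_rot: [0.002, 0.002, 1.0, 0.0]
ft_force: [-0.0, 0.6, -1.0]
width: 0.0443
finger_force: 35.7
```

```bash
python3 - <<'E'
from h import *
shot('side','side1'); im,d,P=shot('wrist','w1')
a=cv2.imread('pics/side1.png')[60:300,180:400]; b=cv2.imread('pics/w1.png')
cv2.imwrite('pics/v1.png',np.hstack([cv2.resize(a,(400,436)),cv2.resize(b,(400,300))[:].repeat(1,0) if 0 else cv2.copyMakeBorder(cv2.resize(b,(400,300)),0,136,0,0,0)]))
E
python3 go.py .42 0 .24 178 .584 -.224 .24 173.7
```

```text
now 4.3667 [0.477  0.2029 0.2336] psi 179.7304594416549 F [-0.4016  0.5435 -2.5509] w 0.044033203789879787 q [ 0.2798  0.2561 -0.0215  1.2942 -0.0001  0.2845]
travel [  5.6032 -20.3127  -0.6287] rot [-0.024  -0.0497  1.7305]
travel [-10.9019 -42.6353  -0.6341] rot [-0.0258 -0.0488  6.0305]
```

View pics/v1.png

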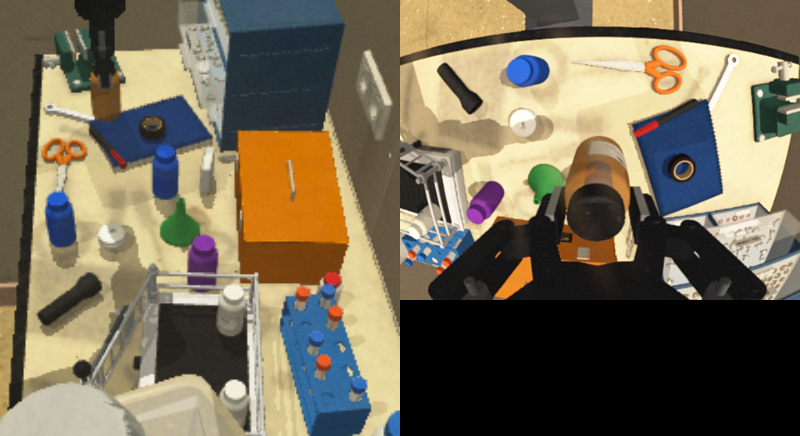

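The bottle is held upright between the pads, clear of everything; carrying it over the mat.

>>> send_rows(
  increments=[
    {"travel": [-0.5,-2,-0.6],"delta_rot": [0,0,0.5]},
    {"travel": [-1.5,-6,-0.6],"delta_rot": [0,0,1]},
    {"travel": [-2.5,-10,-0.6],"delta_rot": [0,0,2]},
    {"travel": [-3.6,-14,-0.6],"delta_rot": [0,0,3]},
    {"travel": [-4.6,-18,-0.6],"delta_rot": [0,0,4]},
    {"travel": [-5.6,-22,-0.6],"delta_rot": [0,0,5]},
    {"travel": [-6.6,-26,-0.6],"delta_rot": [0,0,6]},
    {"travel": [-7.7,-30,-0.6],"delta_rot": [0,0,6]},
    {"travel": [-8.7,-34,-0.6],"delta_rot": [0,0,6]},
    {"travel": [-9.7,-38,-0.6],"delta_rot": [0,0,6]},
    {"travel": [-10.5,-41,-0.6],"delta_rot": [0,0,6]},
    {"travel": [-10.9,-42.6,-0.6],"delta_rot": [0,0,6]},
  ],
)

```text
clock: 5.37
eef_pos: [0.5838, -0.2273, 0.2374]
eef_rot: [-0.002, 0.056, 0.998, 0.0]
ft_force: [0.5, 0.1, -1.6]
width: 0.0444
finger_force: 35.7
```

>>> send_rows(
  increments=[
    {"travel": [0,0,0],"delta_rot": [0,0,0]},
    {"travel": [0,0,0],"delta_rot": [0,0,0]},
    {"travel": [0,0,0],"delta_rot": [0,0,0]},
  ],
)

```text
clock: 5.62
eef_pos: [0.5836, -0.2223, 0.239]
eef_rot: [-0.001, 0.054, 0.999, 0.001]
ft_force: [-0.3, 0.2, -0.8]
width: 0.044
finger_force: 35.7
```

```bash
python3 go.py .584 -.224 .11 173.7
```

```text
now 5.6167 [ 0.5836 -0.2223  0.239 ] psi 173.76255031908906 F [-0.2538  0.1826 -0.8108] w 0.04396331959247811 q [-0.4658  0.4859  0.3282  1.416   0.0005 -0.3569]
travel [-0.0861 -0.1797 12.8987] rot [ 0.0817 -0.1429  0.0624]
```

>>> send_rows(
  increments=[
    {"travel": [0,0,1.5],"delta_rot": [0,0,0]},
    {"travel": [0,0,4],"delta_rot": [0,0,0]},
    {"travel": [0,0,7],"delta_rot": [0,0,0]},
    {"travel": [0,0,10],"delta_rot": [0,0,0]},
    {"travel": [0,0,12],"delta_rot": [0,0,0]},
    {"travel": [0,0,12.6],"delta_rot": [0,0,0]},
    {"travel": [0,0,12.6],"delta_rot": [0,0,0]},
    {"travel": [0,0,12.6],"delta_rot": [0,0,0]},
  ],
)

```text
clock: 6.28
eef_pos: [0.5846, -0.2226, 0.1152]
eef_rot: [0.0, 0.054, 0.999, -0.0]
ft_force: [0.5, 0.6, -0.3]
width: 0.0442
finger_force: 35.7
```

>>> send_rows(
  increments=[
    {"travel": [0,0,0.15],"delta_rot": [0,0,0]},
    {"travel": [0,0,0.3],"delta_rot": [0,0,0]},
    {"travel": [0,0,0.4],"delta_rot": [0,0,0]},
    {"travel": [0,0,0.5],"delta_rot": [0,0,0]},
    {"travel": [0,0,0.5],"delta_rot": [0,0,0]},
  ],
)

```text
clock: 6.7
eef_pos: [0.5846, -0.2237, 0.1095]
eef_rot: [0.0, 0.055, 0.999, -0.0]
ft_force: [0.3, -0.5, -1.1]
width: 0.0442
finger_force: 35.7
```

>>> send_rows(
  increments=[
    {"travel": [0,0,0.1],"delta_rot": [0,0,0]},
    {"travel": [0,0,0.2],"delta_rot": [0,0,0]},
    {"travel": [0,0,0.2],"delta_rot": [0,0,0]},
  ],
)

```text
clock: 6.95
eef_pos: [0.5843, -0.2235, 0.107]
eef_rot: [-0.0, 0.055, 0.999, 0.0]
ft_force: [-0.1, -0.9, -1.1]
width: 0.0439
finger_force: 35.7
```

>>> send_rows(
  increments=[
    {"travel": [0,0,0.1],"delta_rot": [0,0,0]},
    {"travel": [0,0,0.2],"delta_rot": [0,0,0]},
    {"travel": [0,0,0.2],"delta_rot": [0,0,0]},
  ],
)

```text
clock: 7.2
eef_pos: [0.585, -0.2236, 0.1062]
eef_rot: [0.001, 0.055, 0.999, -0.0]
ft_force: [-0.2, 0.2, 3.2]
width: 0.0445
finger_force: 36.7
```

>>> send_rows(
  increments=[
    {"travel": [0,0,0.1],"delta_rot": [0,0,0]},
    {"travel": [0,0,0.15],"delta_rot": [0,0,0]},
    {"travel": [0,0,0.15],"delta_rot": [0,0,0]},
  ],
)

```text
clock: 7.45
eef_pos: [0.5856, -0.2237, 0.1061]
eef_rot: [0.002, 0.055, 0.999, -0.0]
ft_force: [-2.2, 2.5, 10.3]
width: 0.0438
finger_force: 38.1
```

>>> send_rows(
  increments=[
    {"travel": [0,0,-0.2],"delta_rot": [0,0,0]},
    {"travel": [0,0,-0.2],"delta_rot": [0,0,0]},
  ],
)

```text
clock: 7.62
eef_pos: [0.5847, -0.2236, 0.1062]
eef_rot: [0.0, 0.055, 0.999, -0.0]
ft_force: [0.6, 0.1, 0.7]
width: 0.0439
finger_force: 36.3
```

>>> send_rows(
  increments=[
    {"travel": [0,0,0],"delta_rot": [0,0,0]},
    {"travel": [0,0,0],"delta_rot": [0,0,0]},
    {"travel": [0,0,0],"delta_rot": [0,0,0]},
    {"travel": [0,0,0],"delta_rot": [0,0,0]},
    {"travel": [0,0,0],"delta_rot": [0,0,0]},
    {"travel": [0,0,0],"delta_rot": [0,0,0]},
  ],
  grip=0.85,
)

```text
clock: 8.12
eef_pos: [0.5844, -0.2235, 0.1056]
eef_rot: [-0.0, 0.055, 0.999, -0.0]
ft_force: [0.1, -0.9, 0.2]
width: 0.0721
finger_force: 0.0
```

>>> send_rows(
  increments=[
    {"travel": [0,0,-1],"delta_rot": [0,0,0]},
    {"travel": [0,0,-3],"delta_rot": [0,0,0]},
    {"travel": [0,0,-6],"delta_rot": [0,0,0]},
    {"travel": [0,0,-9],"delta_rot": [0,0,0]},
    {"travel": [0,0,-12],"delta_rot": [0,0,0]},
    {"travel": [0,0,-14],"delta_rot": [0,0,0]},
    {"travel": [0,0,-14],"delta_rot": [0,0,0]},
  ],
)

```text
clock: 8.7
eef_pos: [0.5868, -0.2247, 0.2523]
eef_rot: [0.005, 0.055, 0.998, -0.002]
ft_force: [0.4, -0.3, 0.7]
width: 0.0722
finger_force: 0.0
```

```bash
cat > k.py <<'E'
import numpy as np
C=np.array([.5990,-.2256]); yaw=np.radians(-6.3)
Rz=np.array([[np.cos(yaw),-np.sin(yaw)],[np.sin(yaw),np.cos(yaw)]])
H=C+Rz@[-.075,.128]
def knob(t,b):
    r=.08+.12*np.cos(b)-.04*np.sin(b); z=.108+.12*np.sin(b)+.04*np.cos(b)
    p=H+Rz@(r*np.array([-np.sin(t),-np.cos(t)])+.0135*np.array([-np.cos(t),np.sin(t)]))
    return np.array([*p,z]), 83.7-np.degrees(t)
if __name__=='__main__':
    k=np.array([.4319,-.2628]); d=Rz.T@(k-H); print(H,'th',np.arctan2(-d[0],-d[1])-np.arctan2(.0135,.2022),np.linalg.norm(d))
    for t,b in [(.375,-.06),(.375,.22),(.11,.22),(0,.22),(0,0)]: print(t,b,*knob(t,b))
E
python3 k.py; python3 go.py .432 -.2625 .24 62.2
```

```text
[ 0.53849892 -0.09014292] th 0.3764949420171298 0.2029132709916308
0.375 -0.06 [ 0.43230422 -0.26271972  0.14073234] 62.21408268259413
0.375 0.22 [ 0.43873927 -0.25050727  0.17322345] 62.21408268259413
0.11 0.22 [ 0.48422254 -0.27103733  0.17322345] 77.39746425356094
0 0.22 [ 0.50440886 -0.27590239  0.17322345] 83.7
0 0 [ 0.50313359 -0.2874537   0.148     ] 83.7
now 8.7 [ 0.5868 -0.2247  0.2523] psi 173.73640502632153 F [ 0.4313 -0.2544  0.7232] w 0.07224154083049336 q [-0.4665  0.482   0.3562  1.435  -0.0001 -0.3572]
travel [14.9824 -5.4437  1.1139] rot [  0.3836   0.5577 111.5344]
```

>>> send_rows(
  increments=[
    {"travel": [2,-0.7,0],"delta_rot": [0,0,7]},
    {"travel": [4,-1.4,0],"delta_rot": [0,0,14]},
    {"travel": [6,-2.1,0],"delta_rot": [0,0,21]},
    {"travel": [8,-2.9,0.2],"delta_rot": [0,0,28]},
    {"travel": [10,-3.6,0.5],"delta_rot": [0,0,35]},
    {"travel": [12,-4.3,1],"delta_rot": [0,0,42]},
    {"travel": [14,-5,1.1],"delta_rot": [0,0,49]},
    {"travel": [15,-5.4,1.1],"delta_rot": [0,0,56]},
    {"travel": [15,-5.4,1.1],"delta_rot": [0,0,63]},
    {"travel": [15,-5.4,1.1],"delta_rot": [0,0,70]},
    {"travel": [15,-5.4,1.1],"delta_rot": [0,0,77]},
    {"travel": [15,-5.4,1.1],"delta_rot": [0,0,84]},
  ],
  grip=0.6,
)

```text
clock: 9.7
eef_pos: [0.4291, -0.2607, 0.2348]
eef_rot: [-0.0, 0.711, 0.703, -0.0]
ft_force: [-0.3, -0.6, -1.0]
width: 0.0508
finger_force: 0.0
```

>>> send_rows(
  increments=[
    {"travel": [0,0,0],"delta_rot": [0,0,7]},
    {"travel": [0,0,0],"delta_rot": [0,0,14]},
    {"travel": [0,0,0],"delta_rot": [0,0,21]},
    {"travel": [0,0,0],"delta_rot": [0,0,27.5]},
    {"travel": [0,0,0],"delta_rot": [0,0,27.5]},
    {"travel": [0,0,0],"delta_rot": [0,0,27.5]},
  ],
)

```text
clock: 10.2
eef_pos: [0.4293, -0.2607, 0.2347]
eef_rot: [-0.0, 0.855, 0.518, -0.0]
ft_force: [-0.0, -0.7, -0.4]
width: 0.051
finger_force: 0.0
```

```bash
python3 go.py .4323 -.2627 .21 62.2; python3 - <<'E'
from h import *
shot('wrist','w2'); shot('top','t2')
b=cv2.imread('pics/w2.png'); t=cv2.imread('pics/t2.png')[100:270,250:450]
cv2.imwrite('pics/v2.png',np.hstack([cv2.resize(b,(440,330)),cv2.resize(t,(360,330))]))
C=cloud('t2')
r=C[110:205,280:395].reshape(-1,3); r=r[(r[:,2]>.152)&(r[:,2]<.165)&(abs(r[:,0]-.585)<.03)&(abs(r[:,1]+.224)<.03)]; print(len(r), r.mean(0) if len(r) else 0)
s=np.load('pics/t2.npz')
E
```

```text
now 10.2 [ 0.4293 -0.2607  0.2347] psi 62.399536252675844 F [-0.0048 -0.7093 -0.365 ] w 0.05097668525218685 q [-0.6721  0.2222 -0.0627  1.286  -0.0001  1.3804]
travel [-0.0389  0.3626  2.4708] rot [-0.0085  0.0022  0.1995]
207 [ 0.58042789 -0.22176441  0.15965476]
```

View pics/v2.png

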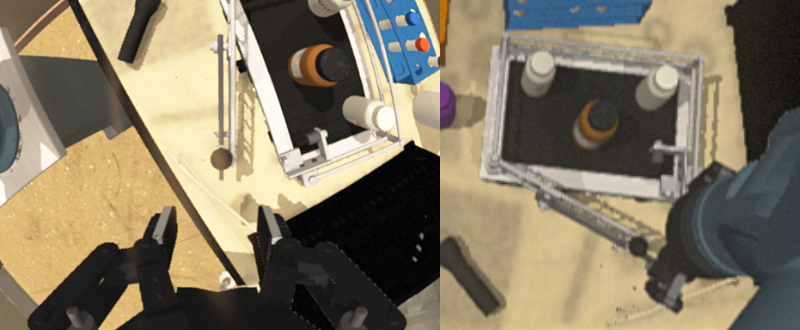

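The wrist view (left half) shows the knob at (221,158), midway between the fingers. The top view shows the bottle standing upright on the mat. Next I descend onto the knob.

>>> send_rows(
  increments=[
    {"travel": [0,0.35,1],"delta_rot": [0,0,0.2]},
    {"travel": [0,0.35,3],"delta_rot": [0,0,0.2]},
    {"travel": [0,0.35,5],"delta_rot": [0,0,0.2]},
    {"travel": [0,0.35,7],"delta_rot": [0,0,0.2]},
    {"travel": [0,0.35,8.5],"delta_rot": [0,0,0.2]},
    {"travel": [0,0.35,9.5],"delta_rot": [0,0,0.2]},
    {"travel": [0,0.35,10.2],"delta_rot": [0,0,0.2]},
    {"travel": [0,0.35,10.5],"delta_rot": [0,0,0.2]},
    {"travel": [0,0.35,10.5],"delta_rot": [0,0,0.2]},
    {"travel": [0,0.35,10.5],"delta_rot": [0,0,0.2]},
  ],
)

```text
clock: 11.13
eef_pos: [0.433, -0.2628, 0.1303]
eef_rot: [0.001, 0.857, 0.515, 0.0]
ft_force: [0.2, 0.4, 0.8]
width: 0.0508
finger_force: 0.0
```

>>> send_rows(
  increments=[
    {"travel": [0,0,0],"delta_rot": [0,0,0]},
    {"travel": [0,0,0],"delta_rot": [0,0,0]},
    {"travel": [0,0,0],"delta_rot": [0,0,0]},
    {"travel": [0,0,0],"delta_rot": [0,0,0]},
    {"travel": [0,0,0],"delta_rot": [0,0,0]},
    {"travel": [0,0,0],"delta_rot": [0,0,0]},
    {"travel": [0,0,0],"delta_rot": [0,0,0]},
  ],
  grip=0,
  newtons=25,
)

```text
clock: 11.72
eef_pos: [0.4326, -0.2625, 0.1298]
eef_rot: [0.0, 0.857, 0.515, 0.0]
ft_force: [-0.3, -0.4, -0.7]
width: -0.0001
finger_force: 0.0
```

```bash
python3 - <<'E'
from k import *
import subprocess
a=[]
for t,b in [(.375,-.06),(.375,.0),(.375,.08),(.375,.16),(.375,.23)]:
    p,s=knob(t,b); a+=[*p-[0,0,.0117],s]
print(subprocess.run(['python3','go.py',*map(str,a)],capture_output=True,text=True).stdout)
E
```

```text
now 11.7167 [ 0.4326 -0.2625  0.1298] psi 62.03536295537166 F [-0.2652 -0.3672 -0.7144] w -0.0001283507564275323 q [-0.6708  0.2766 -0.2673  1.0267 -0.      1.3881]
travel [-0.0353 -0.0092  0.0758] rot [ 0.0084  0.0041 -0.1787]
travel [ 0.1829 -0.0098 -0.6509] rot [ 0.0084  0.0041 -0.1787]
travel [ 0.5408 -0.0108 -1.5971] rot [ 0.0084  0.0041 -0.1787]
travel [ 0.9733 -0.012  -2.5117] rot [ 0.0084  0.0041 -0.1787]
travel [ 1.4106 -0.0133 -3.2814] rot [ 0.0084  0.0041 -0.1787]
```

```bash
python3 - <<'E'
from h import *
shot('wrist','w3'); shot('side','s3'); shot('top','t3')
b=cv2.imread('pics/w3.png'); t=cv2.imread('pics/t3.png')[170:270,290:410]
cv2.imwrite('pics/v3.png',np.hstack([cv2.resize(b[60:330,120:400],(400,386)),cv2.resize(t,(400,333)).copy() if 0 else cv2.resize(t,(400,386))]))
E
```

```text
(no output)
```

View pics/v3.png

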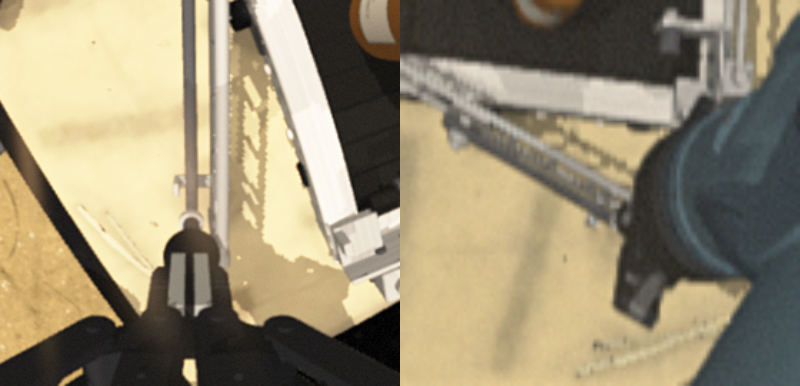

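```bash
cat >> h.py <<'E'
def fish(f):
    z=np.load(f'pics/{f}.npz');K,E,d=z['K'],z['E'],z['d']
    v,u=np.mgrid[:d.shape[0],:d.shape[1]]
    x=(u-K[0,2])/K[0,0];y=(v-K[1,2])/K[1,1];r=np.hypot(x,y)+1e-9
    k=np.tan(r)/r
    p=np.stack([x*k*d,-y*k*d,-d,np.ones_like(d)],-1)@E.T; p[d==0]=np.nan
    return p[...,:3]
E
python3 - <<'E'
from h import *
np.set_printoptions(precision=4,suppress=True)
def fit(r):
    from scipy.optimize import least_squares
    s=least_squares(lambda c:np.linalg.norm(r-c,axis=1)-.012,r.mean(0)-[0,0,.01],loss='soft_l1',f_scale=.001); return s.x,np.sqrt(np.mean(s.fun**2))
for f,(u,v) in [('w2',(257,184)),('w3',(253,228))]:
    C=fish(f); z=np.load(f'pics/{f}.npz'); print(f,z['im'][v,u],C[v,u],z['d'][v,u])
    c=C[v,u]; m=(np.linalg.norm(C-c,axis=-1)<.016)&(C[...,2]>.128)
    yy,xx=np.nonzero(m); print(m.sum(),xx.min(),xx.max(),yy.min(),yy.max(),fit(C[m]))
C=cloud('t3');c=C[226,354:362];print(c)
z=np.load('pics/t2.npz');C=cloud('t2');r=C[200:245,330:380].reshape(-1,3);r=r[(r[:,2]>.14)&(r[:,2]<.158)&(np.hypot(r[:,0]-.432,r[:,1]+.263)<.02)];print(len(r),fit(r),r.min(0),r.max(0))
E
```

```text
w2 [125 100  77] [ 0.435  -0.258   0.1528] 0.26143584
522 245 270 173 198 (array([ 0.4334, -0.2624,  0.1418]), np.float64(0.0005071682058725728))
w3 [68 58 43] [ 0.4376 -0.2529  0.1471] 0.16579585
739 234 274 220 246 (array([ 0.433 , -0.2626,  0.1435]), np.float64(0.0034231902621363656))
[[ 0.4363 -0.2585  0.1107]
 [ 0.4341 -0.2523  0.1456]
 [ 0.434  -0.2542  0.1467]
 [ 0.4328 -0.2517  0.1658]
 [ 0.4323 -0.2518  0.1741]
 [ 0.4309 -0.2482  0.1964]
 [ 0.4251 -0.2264  0.2897]
 [ 0.4246 -0.2263  0.2973]]
95 (array([ 0.4322, -0.2635,  0.141 ]), np.float64(0.0009821229734634815)) [ 0.4208 -0.2749  0.1409] [ 0.4429 -0.2524  0.1546]
```

```bash
python3 go.py; python3 - <<'E'
from h import *
np.set_printoptions(precision=4,suppress=True)
C=fish('w3');im=np.load('pics/w3.npz')['im']
for v in range(218,275,4): print(v,*[C[v,u] for u in (245,253,261)],im[v,253])
E
```

```text
now 11.8667 [ 0.4325 -0.2624  0.1297] psi 62.033625879706356 F [0.9734 0.5044 0.0428] w 0.00010756469428535569 q [-0.6708  0.2768 -0.2673  1.0267 -0.0001  1.3881]
218 [ 0.4285 -0.2588  0.1123] [ 0.4353 -0.2574  0.1222] [ 0.4381 -0.2638  0.1126] [98 85 70]
222 [ 0.4334 -0.2508  0.1388] [ 0.4382 -0.2517  0.142 ] [ 0.442  -0.2546  0.1404] [79 67 49]
226 [ 0.4335 -0.2509  0.1442] [ 0.4378 -0.2524  0.1456] [ 0.4418 -0.2547  0.1452] [75 62 49]
230 [ 0.4332 -0.2517  0.1476] [ 0.4372 -0.2537  0.1479] [ 0.441  -0.256   0.1473] [62 50 40]
234 [ 0.4323 -0.2533  0.1489] [ 0.4365 -0.255   0.1499] [ 0.4402 -0.2574  0.1491] [62 53 41]
238 [ 0.4341 -0.2504  0.1601] [ 0.438  -0.252   0.1609] [ 0.4413 -0.2547  0.1594] [48 39 32]
242 [ 0.434  -0.2509  0.1635] [ 0.4376 -0.2527  0.1637] [ 0.4414 -0.2542  0.1645] [49 40 34]
246 [ 0.4343 -0.2505  0.1685] [ 0.4377 -0.2526  0.1681] [ 0.4413 -0.2541  0.1688] [42 35 31]
250 [ 0.4346 -0.2501  0.1734] [ 0.438  -0.252   0.1731] [ 0.4413 -0.2539  0.1731] [36 32 27]
254 [ 0.4345 -0.2504  0.1765] [ 0.4379 -0.2522  0.1766] [ 0.4411 -0.2541  0.1763] [36 31 29]
258 [ 0.4342 -0.2511  0.1789] [ 0.4378 -0.2524  0.1798] [ 0.4412 -0.2537  0.1805] [31 27 25]
262 [ 0.4349 -0.25    0.1844] [ 0.4376 -0.2526  0.1829] [ 0.4412 -0.2534  0.1844] [28 28 21]
266 [ 0.4349 -0.2503  0.1872] [ 0.4378 -0.2522  0.1868] [ 0.4408 -0.2541  0.1863] [28 27 23]
270 [ 0.4347 -0.2507  0.1898] [ 0.4378 -0.2522  0.1899] [ 0.4405 -0.2545  0.1889] [27 25 22]
274 [ 0.4348 -0.2506  0.193 ] [ 0.4376 -0.2526  0.1923] [ 0.4403 -0.2547  0.1915] [49 47 43]
```

>>> send_rows(
  increments=[
    {"travel": [0,0,-1],"delta_rot": [0,0,0]},
    {"travel": [0,0,-3],"delta_rot": [0,0,0]},
    {"travel": [0,0,-4],"delta_rot": [0,0,0]},
    {"travel": [0,0,-4],"delta_rot": [0,0,0]},
    {"travel": [0,0,-4],"delta_rot": [0,0,0]},
  ],
)

```text
clock: 12.28
eef_pos: [0.4333, -0.2631, 0.1706]
eef_rot: [0.001, 0.857, 0.515, 0.0]
ft_force: [-0.2, -0.2, -0.6]
width: -0.0002
finger_force: 0.0
```

```bash
cat > tip.py <<'E'
from h import *
import sys
from scipy.spatial.transform import Rotation as R
np.set_printoptions(precision=4,suppress=True)
s=robot.state(); f=sys.argv[1]; shot('wrist',f); C=fish(f); q=s['eef_rot']; r=R.from_quat([*q[1:],q[0]])
T=(C-s['eef_pos'])@r.as_matrix()   # in tool frame
print(s['eef_pos'],s['width'])
for lo in np.arange(-.06,.03,.005):
    m=(T[...,2]>lo)&(T[...,2]<lo+.005)&(abs(T[...,0])<.02)&(abs(T[...,1])<.06)
    p=T[m]; print(round(lo,3),m.sum(),p[:,:2].min(0) if len(p) else '',p[:,:2].max(0) if len(p) else '')
E
python3 tip.py w4
```

```text
[ 0.4333 -0.2631  0.1706] -0.0001793037682496659
-0.06 267 [ 0.0065 -0.0139] [0.0124 0.0131]
-0.055 329 [ 0.0064 -0.014 ] [0.0122 0.0131]
-0.05 322 [ 0.0063 -0.0144] [0.0121 0.0132]
-0.045 279 [ 0.0063 -0.0142] [0.0121 0.013 ]
-0.04 275 [ 0.0062 -0.0142] [0.0121 0.0129]
-0.035 201 [ 0.0066 -0.0135] [0.0122 0.0124]
-0.03 23 [ 0.0108 -0.0069] [0.0118 0.0062]
-0.025 0  
-0.02 0  
-0.015 0  
-0.01 0  
-0.005 0  
-0.0 0  
0.005 0  
0.01 0  
0.015 385 [-0.0073 -0.0088] [0.0099 0.007 ]
0.02 349 [-0.0103 -0.0112] [0.0124 0.0107]
0.025 126 [-0.0074 -0.0121] [0.0128 0.0108]
```

The depth data shows the fingers really end about 28 mm short of the stated TCP, so they closed on top of the ball. I'll allow for that offset and grasp lower.

>>> send_rows(
  increments=[
    {"travel": [0,0,0],"delta_rot": [0,0,0]},
    {"travel": [0,0,0],"delta_rot": [0,0,0]},
    {"travel": [0,0,0],"delta_rot": [0,0,0]},
    {"travel": [0,0,0],"delta_rot": [0,0,0]},
    {"travel": [0,0,1],"delta_rot": [0,0,0]},
    {"travel": [0,0,3],"delta_rot": [0,0,0]},
    {"travel": [0,0,5],"delta_rot": [0,0,0]},
    {"travel": [0,0,6],"delta_rot": [0,0,0]},
    {"travel": [0,0,6.6],"delta_rot": [0,0,0]},
    {"travel": [0,0,7],"delta_rot": [0,0,0]},
    {"travel": [0,0,7],"delta_rot": [0,0,0]},
  ],
  grip=0.6,
)

```text
clock: 13.25
eef_pos: [0.4322, -0.2622, 0.0992]
eef_rot: [-0.0, 0.857, 0.515, -0.0]
ft_force: [-0.3, -0.8, -0.2]
width: 0.051
finger_force: 0.0
```

>>> send_rows(
  increments=[
    {"travel": [0,0,0],"delta_rot": [0,0,0]},
    {"travel": [0,0,0],"delta_rot": [0,0,0]},
    {"travel": [0,0,0],"delta_rot": [0,0,0]},
    {"travel": [0,0,0],"delta_rot": [0,0,0]},
    {"travel": [0,0,0],"delta_rot": [0,0,0]},
    {"travel": [0,0,0],"delta_rot": [0,0,0]},
  ],
  grip=0,
  newtons=25,
)

```text
clock: 13.75
eef_pos: [0.4333, -0.2631, 0.1008]
eef_rot: [0.001, 0.857, 0.515, 0.0]
ft_force: [-1.5, -0.1, 6.1]
width: 0.0269
finger_force: 24.7
```

```bash
cat > plan.py <<'E'
import sys,subprocess
from k import *
off=float(sys.argv[1]); v=[float(x) for x in sys.argv[2:]]; a=[]
for i in range(0,len(v),2):
    p,s=knob(v[i],v[i+1]); a+=[*p-[0,0,off],s]
print(subprocess.run(['python3','go.py',*map(str,a)],capture_output=True,text=True).stdout)
E
python3 plan.py .0407 .375 -.06 .375 0 .375 .08 .375 .16 .375 .23
```

```text
now 13.75 [ 0.4333 -0.2631  0.1008] psi 62.048603950141306 F [-1.498  -0.0974  6.0709] w 0.02692027891945033 q [-0.6708  0.2989 -0.3167  0.9527 -0.0002  1.3879]
travel [-0.0131 -0.111   0.0738] rot [ 0.1368  0.0352 -0.1654]
travel [ 0.2047 -0.1099 -0.6531] rot [ 0.1368  0.0352 -0.1654]
travel [ 0.5622 -0.1086 -1.5995] rot [ 0.1368  0.0352 -0.1654]
travel [ 0.9942 -0.1077 -2.5143] rot [ 0.1368  0.0352 -0.1654]
travel [ 1.431  -0.1071 -3.2843] rot [ 0.1368  0.0352 -0.1654]
```

>>> send_rows(
  increments=[
    {"travel": [0.02,0,-0.1],"delta_rot": [0,0,0]},
    {"travel": [0.1,0,-0.4],"delta_rot": [0,0,0]},
    {"travel": [0.2,0,-0.72],"delta_rot": [0,0,0]},
    {"travel": [0.2,0,-0.72],"delta_rot": [0,0,0]},
    {"travel": [0.2,0,-0.72],"delta_rot": [0,0,0]},
  ],
)

```text
clock: 14.17
eef_pos: [0.4329, -0.2608, 0.1069]
eef_rot: [-0.0, 0.857, 0.515, -0.001]
ft_force: [-1.8, -1.4, 0.6]
width: 0.0222
finger_force: 24.5
```

```bash
python3 plan.py .0407 .375 0 .375 .08 .375 .16 .375 .23; python3 - <<'E'
from h import *
shot('wrist','w5')
b=cv2.imread('pics/w5.png')[120:300,160:350]
cv2.imwrite('pics/v5.png',cv2.resize(b,(633,600)))
E
```

```text
now 14.1667 [ 0.4329 -0.2608  0.1069] psi 62.02951263080675 F [-1.7829 -1.4474  0.5807] w 0.02215756502283236 q [-0.6671  0.2939 -0.3067  0.9712 -0.0011  1.3919]
travel [ 0.0214  0.0413 -0.0429] rot [-0.0627  0.0527 -0.1846]
travel [ 0.3786  0.0391 -0.9894] rot [-0.0627  0.0527 -0.1846]
travel [ 0.8102  0.0367 -1.9043] rot [-0.0627  0.0527 -0.1846]
travel [ 1.2469  0.0345 -2.6744] rot [-0.0627  0.0527 -0.1846]
```

View pics/v5.png

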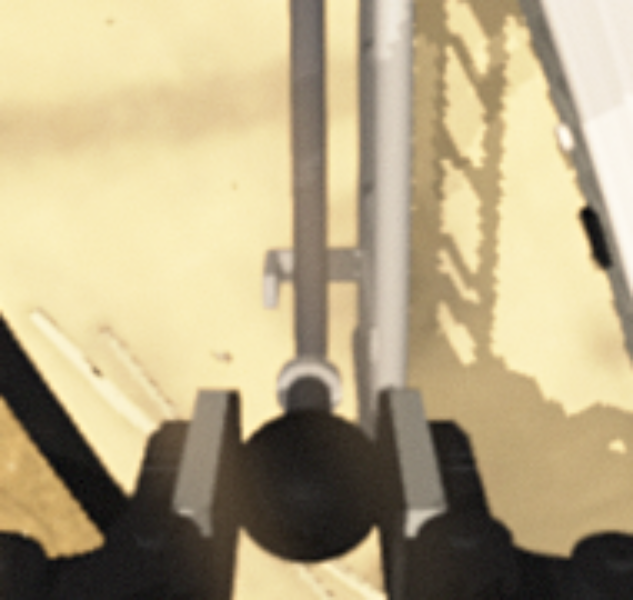

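```bash
cat > ball.py <<'E'
from h import *
import sys
from scipy.optimize import least_squares
from scipy.spatial.transform import Rotation as R
np.set_printoptions(precision=4,suppress=True)
f=sys.argv[1]; u0,u1,v0,v1=map(int,sys.argv[2:6])
s=robot.state()
if len(sys.argv)>6: shot('wrist',f)
C=fish(f)[v0:v1,u0:u1].reshape(-1,3); C=C[~np.isnan(C[:,0])]
x=least_squares(lambda c:np.linalg.norm(C-c,axis=1)-.012,np.median(C,0)-[0,0,.01],loss='soft_l1',f_scale=.001)
q=s['eef_rot']; print('ball',x.x,'rms',np.sqrt(np.mean(x.fun**2)),len(C),'tool',R.from_quat([*q[1:],q[0]]).inv().apply(x.x-s['eef_pos']))
from k import H,Rz
print('beta z',[round(b,2) for b in np.linspace(-.1,.4,51) if abs(.108+.12*np.sin(b)+.04*np.cos(b)-x.x[2])<.001])
E
python3 ball.py w5 238 266 252 282
```

```text
ball [ 0.4329 -0.2598  0.1474] rms 0.0005815317233322598 839 tool [ 0.0008 -0.0007 -0.0403]
beta z [np.float64(-0.01), np.float64(0.0)]
```

The picture shows the ball centred between the pads, and the fit puts it 12 mm above the finger tips with the bar level. I keep lifting.

>>> send_rows(
  increments=[
    {"travel": [0.17,0,-0.5],"delta_rot": [0,0,0]},
    {"travel": [0.36,0,-0.95],"delta_rot": [0,0,0]},
    {"travel": [0.57,0,-1.4],"delta_rot": [0,0,0]},
    {"travel": [0.8,0,-1.86],"delta_rot": [0,0,0]},
    {"travel": [1.0,0,-2.25],"delta_rot": [0,0,0]},
    {"travel": [1.23,0,-2.63],"delta_rot": [0,0,0]},
    {"travel": [1.23,0,-2.63],"delta_rot": [0,0,0]},
    {"travel": [1.23,0,-2.63],"delta_rot": [0,0,0]},
  ],
)

```text
clock: 14.88
eef_pos: [0.4399, -0.2496, 0.1335]
eef_rot: [0.0, 0.857, 0.515, 0.0]
ft_force: [-0.0, -1.5, -1.9]
width: 0.022
finger_force: 24.6
```

```bash
python3 ball.py w6 238 266 252 282 1; python3 plan.py .0405 .375 .23 .35 .23 .31 .23 .27 .23 .23 .23 .19 .23 .15 .23 .11 .23
```

```text
ball [ 0.4392 -0.2497  0.1739] rms 0.0005751311415338358 835 tool [-0.0004 -0.0005 -0.0404]
beta z [np.float64(0.22), np.float64(0.23)]
now 14.9333 [ 0.4396 -0.2496  0.1333] psi 62.04905569009747 F [ 0.0566  0.1787 -2.1918] w 0.021808512931439112 q [-0.6423  0.2731 -0.2626  1.0347  0.0004  1.4164]
travel [-0.0538 -0.0341 -0.0531] rot [ 0.0296 -0.0211 -0.165 ]
travel [-0.0803  0.4357 -0.0529] rot [ 0.0299 -0.0207 -1.5974]
travel [-0.0983  1.1883 -0.0525] rot [ 0.0303 -0.0201 -3.8893]
travel [-0.0862  1.9409 -0.0521] rot [ 0.0307 -0.0195 -6.1811]
travel [-0.044   2.6925 -0.0517] rot [ 0.0311 -0.0189 -8.4729]
travel [ 0.0282  3.4418 -0.0513] rot [  0.0315  -0.0183 -10.7648]
travel [ 0.1303  4.1876 -0.0509] rot [  0.0319  -0.0177 -13.0566]
travel [ 0.2622  4.9288 -0.0504] rot [  0.0322  -0.017  -15.3484]
```

>>> send_rows(
  increments=[
    {"travel": [-0.02,0.45,0],"delta_rot": [0,0,-1.6]},
    {"travel": [-0.03,0.8,0],"delta_rot": [0,0,-2.7]},
    {"travel": [-0.04,1.2,0],"delta_rot": [0,0,-3.9]},
    {"travel": [-0.04,1.6,0],"delta_rot": [0,0,-5]},
    {"travel": [-0.03,1.95,0],"delta_rot": [0,0,-6.2]},
    {"travel": [-0.01,2.3,0],"delta_rot": [0,0,-7.3]},
    {"travel": [0.01,2.7,0],"delta_rot": [0,0,-8.5]},
    {"travel": [0.04,3.1,0],"delta_rot": [0,0,-9.7]},
    {"travel": [0.08,3.45,0],"delta_rot": [0,0,-10.8]},
    {"travel": [0.13,3.85,0],"delta_rot": [0,0,-12]},
    {"travel": [0.18,4.2,0],"delta_rot": [0,0,-13.1]},
    {"travel": [0.24,4.5,0],"delta_rot": [0,0,-14]},
  ],
)

```text
clock: 15.93
eef_pos: [0.4804, -0.2684, 0.133]
eef_rot: [-0.0, 0.787, 0.617, 0.0]
ft_force: [1.1, 3.0, -3.4]
width: 0.022
finger_force: 24.6
```

>>> send_rows(
  increments=[
    {"travel": [0,0,0],"delta_rot": [0,0,0]},
    {"travel": [0,0,0],"delta_rot": [0,0,0]},
    {"travel": [0,0,0],"delta_rot": [0,0,0]},
  ],
)

```text
clock: 16.18
eef_pos: [0.4801, -0.2683, 0.133]
eef_rot: [-0.0, 0.788, 0.616, 0.0]
ft_force: [3.0, 3.3, -4.6]
width: 0.0221
finger_force: 24.7
```

```bash
python3 ball.py w7 238 266 252 282 1; python3 plan.py .0405 .13 .23 .11 .23 .09 .23 .07 .23 .05 .23 0 .23
```

```text
ball [ 0.4797 -0.2685  0.1734] rms 0.0005351928402769271 835 tool [-0.0002 -0.0004 -0.0404]
beta z [np.float64(0.22), np.float64(0.23)]
now 16.2333 [ 0.48   -0.2682  0.1331] psi 76.04220220577018 F [ 1.4168  4.4764 -5.2663] w 0.022050654452516395 q [-0.6254  0.3591 -0.1411  1.0712  0.0007  1.189 ]
travel [-0.0815  0.098  -0.0749] rot [-0.0163 -0.0506 -0.2093]
travel [-0.1033  0.4738 -0.075 ] rot [-0.0158 -0.0508 -1.3553]
travel [-0.1177  0.8499 -0.0751] rot [-0.0152 -0.0509 -2.5012]
travel [-0.1245  1.2262 -0.0753] rot [-0.0147 -0.0511 -3.6471]
travel [-0.1238  1.6026 -0.0754] rot [-0.0142 -0.0512 -4.793 ]
travel [-0.0891  2.5429 -0.0756] rot [-0.0129 -0.0516 -7.6578]
```

>>> send_rows(
  increments=[
    {"travel": [0.05,0.1,0],"delta_rot": [0,0,-0.3]},
    {"travel": [0.05,0.25,0],"delta_rot": [0,0,-0.75]},
    {"travel": [0.05,0.4,0],"delta_rot": [0,0,-1.2]},
    {"travel": [0.05,0.55,0],"delta_rot": [0,0,-1.65]},
    {"travel": [0.05,0.7,0],"delta_rot": [0,0,-2.1]},
    {"travel": [0.05,0.8,0],"delta_rot": [0,0,-2.4]},
    {"travel": [0.05,0.8,0],"delta_rot": [0,0,-2.4]},
    {"travel": [0.05,0.8,0],"delta_rot": [0,0,-2.4]},
  ],
)

```text
clock: 16.9
eef_pos: [0.4882, -0.2705, 0.1333]
eef_rot: [0.0, 0.775, 0.632, -0.0]
ft_force: [1.3, 2.8, -3.6]
width: 0.0222
finger_force: 24.7
```

```bash
cat > f.py <<'E'
from h import *
from k import H,Rz
from scipy.spatial.transform import Rotation as R
s=robot.state(); q=s['eef_rot']; r=R.from_quat([*q[1:],q[0]])
d=Rz.T@(np.array(s['eef_pos'])[:2]-H); b=s['eef_pos'][2]+.0405
from scipy.optimize import brentq
be=brentq(lambda b_:.108+.12*np.sin(b_)+.04*np.cos(b_)-b,-.3,.6); rr=.08+.12*np.cos(be)-.04*np.sin(be)
print(s['clock'],'F tool',np.round(r.inv().apply(s['ft_force']),2),'theta',round(np.arctan2(-d[0],-d[1])-np.arctan2(.0135,rr),4),'beta',round(be,3),'radial err mm',1e3*(np.linalg.norm(d)-np.hypot(rr,.0135)))
E
python3 f.py
```

```text
16.9 F tool [3.03 0.66 3.59] theta 0.0903 beta 0.226 radial err mm -1.244619003063968
```

>>> send_rows(
  increments=[
    {"travel": [0.03,0.1,0],"delta_rot": [0,0,-0.3]},
    {"travel": [0.06,0.2,0],"delta_rot": [0,0,-0.6]},
    {"travel": [0.08,0.3,0],"delta_rot": [0,0,-0.9]},
    {"travel": [0.08,0.3,0],"delta_rot": [0,0,-0.9]},
    {"travel": [0.08,0.3,0],"delta_rot": [0,0,-0.9]},
  ],
)

```text
clock: 17.32
eef_pos: [0.4914, -0.271, 0.1337]
eef_rot: [0.001, 0.77, 0.638, -0.0]
ft_force: [1.0, -1.0, -1.1]
width: 0.0222
finger_force: 24.9
```

```bash
python3 f.py
```

```text
17.3167 F tool [-0.75  1.2   1.15] theta 0.0729 beta 0.229 radial err mm -1.3599696350664048
```

>>> send_rows(
  increments=[
    {"travel": [0,0.1,0],"delta_rot": [0,0,-0.3]},
    {"travel": [0,0.2,0],"delta_rot": [0,0,-0.6]},
    {"travel": [0,0.3,0],"delta_rot": [0,0,-0.9]},
    {"travel": [0,0.3,0],"delta_rot": [0,0,-0.9]},
    {"travel": [0,0.3,0],"delta_rot": [0,0,-0.9]},
  ],
)

```text
clock: 17.73
eef_pos: [0.4944, -0.2716, 0.1337]
eef_rot: [0.001, 0.765, 0.644, -0.0]
ft_force: [-0.3, -3.1, 0.5]
width: 0.0221
finger_force: 25.0
```

```bash
python3 f.py
```

```text
17.7333 F tool [-3.14  0.27 -0.46] theta 0.0566 beta 0.229 radial err mm -1.5296532126770068
```

>>> send_rows(
  increments=[
    {"travel": [-0.03,0.1,0],"delta_rot": [0,0,-0.3]},
    {"travel": [-0.04,0.2,0],"delta_rot": [0,0,-0.6]},
    {"travel": [-0.05,0.25,0],"delta_rot": [0,0,-0.8]},
    {"travel": [-0.05,0.25,0],"delta_rot": [0,0,-0.8]},
    {"travel": [-0.05,0.25,0],"delta_rot": [0,0,-0.8]},
  ],
)

```text
clock: 18.15
eef_pos: [0.4968, -0.2722, 0.1335]
eef_rot: [0.001, 0.76, 0.65, -0.0]
ft_force: [-0.0, -5.2, 0.4]
width: 0.0222
finger_force: 25.0
```

```bash
python3 f.py
```

```text
18.15 F tool [-5.15  0.79 -0.35] theta 0.0437 beta 0.227 radial err mm -1.6033012827668947
```

>>> send_rows(
  increments=[
    {"travel": [0,0.1,0],"delta_rot": [0,0,-0.3]},
    {"travel": [0,0.2,0],"delta_rot": [0,0,-0.6]},
    {"travel": [0,0.2,0],"delta_rot": [0,0,-0.6]},
    {"travel": [0,0.2,0],"delta_rot": [0,0,-0.6]},
  ],
)

```text
clock: 18.48
eef_pos: [0.4988, -0.2726, 0.1336]
eef_rot: [0.001, 0.757, 0.654, -0.0]
ft_force: [-0.1, -5.9, 1.1]
width: 0.0217
finger_force: 25.0
```

```bash
python3 f.py
```

```text
18.4833 F tool [-5.82  0.77 -1.13] theta 0.0327 beta 0.228 radial err mm -1.5925058407395831
```

>>> send_rows(
  increments=[
    {"travel": [-0.05,0.1,0],"delta_rot": [0,0,-0.3]},
    {"travel": [-0.1,0.2,0],"delta_rot": [0,0,-0.6]},
    {"travel": [-0.15,0.2,0],"delta_rot": [0,0,-0.6]},
    {"travel": [-0.15,0.2,0],"delta_rot": [0,0,-0.6]},
  ],
)

```text
clock: 18.82
eef_pos: [0.5003, -0.2733, 0.133]
eef_rot: [-0.0, 0.753, 0.658, 0.0]
ft_force: [0.3, -2.9, -0.1]
width: 0.0221
finger_force: 24.9
```

```bash
python3 f.py
```

```text
18.8167 F tool [-2.82  0.71  0.12] theta 0.0242 beta 0.223 radial err mm -1.6084423550785099
```

>>> send_rows(
  increments=[
    {"travel": [-0.03,0.1,0],"delta_rot": [0,0,-0.3]},
    {"travel": [-0.03,0.2,0],"delta_rot": [0,0,-0.6]},
    {"travel": [-0.03,0.2,0],"delta_rot": [0,0,-0.6]},
    {"travel": [-0.03,0.2,0],"delta_rot": [0,0,-0.6]},
  ],
)

```text
clock: 19.15
eef_pos: [0.5021, -0.2737, 0.133]
eef_rot: [-0.0, 0.75, 0.662, 0.0]
ft_force: [0.6, -1.2, -0.2]
width: 0.022
finger_force: 24.9
```

```bash
python3 f.py
```

```text
19.15 F tool [-1.13  0.73  0.17] theta 0.0142 beta 0.222 radial err mm -1.5728012135240999
```

>>> send_rows(
  increments=[
    {"travel": [-0.02,0.1,0],"delta_rot": [0,0,-0.3]},
    {"travel": [-0.02,0.2,0],"delta_rot": [0,0,-0.6]},
    {"travel": [-0.02,0.2,0],"delta_rot": [0,0,-0.6]},
    {"travel": [-0.02,0.2,0],"delta_rot": [0,0,-0.6]},
  ],
)

```text
clock: 19.48
eef_pos: [0.504, -0.2741, 0.133]
eef_rot: [-0.0, 0.746, 0.666, 0.0]
ft_force: [0.5, -0.5, -2.5]
width: 0.022
finger_force: 24.8
```

```bash
python3 f.py
```

```text
19.4833 F tool [-0.44  0.52  2.5 ] theta 0.0036 beta 0.222 radial err mm -1.5842842487385767
```

>>> send_rows(
  increments=[
    {"travel": [-0.02,0.1,0],"delta_rot": [0,0,-0.3]},
    {"travel": [-0.02,0.2,0],"delta_rot": [0,0,-0.6]},
    {"travel": [-0.02,0.2,0],"delta_rot": [0,0,-0.6]},
    {"travel": [-0.02,0.2,0],"delta_rot": [0,0,-0.6]},
  ],
)

```text
clock: 19.82
eef_pos: [0.5056, -0.2745, 0.1328]
eef_rot: [-0.001, 0.743, 0.669, -0.0]
ft_force: [-0.3, 0.4, -3.2]
width: 0.0223
finger_force: 24.8
```

```bash
python3 f.py
```

```text
19.8167 F tool [ 0.39 -0.35  3.17] theta -0.0047 beta 0.221 radial err mm -1.5592820587392586
```

>>> send_rows(
  increments=[
    {"travel": [0,0.05,0],"delta_rot": [0,0,-0.15]},
    {"travel": [0,0.1,0],"delta_rot": [0,0,-0.3]},
    {"travel": [0,0.1,0],"delta_rot": [0,0,-0.3]},
    {"travel": [0,0.1,0],"delta_rot": [0,0,-0.3]},
  ],
)

```text
clock: 20.15
eef_pos: [0.5064, -0.2746, 0.1328]
eef_rot: [-0.001, 0.741, 0.671, -0.0]
ft_force: [-2.0, 2.4, -3.5]
width: 0.0225
finger_force: 24.8
```

```bash
python3 f.py
```

```text
20.15 F tool [ 2.18 -2.23  3.52] theta -0.0092 beta 0.221 radial err mm -1.5105215801752558
```

>>> send_rows(
  increments=[
    {"travel": [0,0.05,0],"delta_rot": [0,0,-0.15]},
    {"travel": [0,0.1,0],"delta_rot": [0,0,-0.3]},
    {"travel": [0,0.1,0],"delta_rot": [0,0,-0.3]},
    {"travel": [0,0.1,0],"delta_rot": [0,0,-0.3]},
  ],
)

```text
clock: 20.48
eef_pos: [0.5073, -0.2748, 0.1328]
eef_rot: [-0.001, 0.739, 0.673, -0.0]
ft_force: [-3.6, 2.6, -3.5]
width: 0.0221
finger_force: 24.8
```

```bash
python3 f.py
```

```text
20.4833 F tool [ 2.23 -3.77  3.54] theta -0.0142 beta 0.221 radial err mm -1.5502635617638816
```

>>> send_rows(
  increments=[
    {"travel": [0,0.05,0],"delta_rot": [0,0,-0.15]},
    {"travel": [0,0.1,0],"delta_rot": [0,0,-0.3]},
    {"travel": [0,0.13,0],"delta_rot": [0,0,-0.3]},
    {"travel": [0,0.13,0],"delta_rot": [0,0,-0.3]},
    {"travel": [0,0.13,0],"delta_rot": [0,0,-0.3]},
  ],
)

```text
clock: 20.9
eef_pos: [0.5082, -0.275, 0.1328]
eef_rot: [-0.001, 0.738, 0.675, -0.001]
ft_force: [-4.7, 2.9, -3.7]
width: 0.0221
finger_force: 24.8
```

```bash
python3 f.py; python3 ball.py w8 238 266 252 282 1; python3 plan.py .0405 -.02 .221 -.02 .16 -.02 .12 -.02 .08 -.02 .04 -.02 0
```

```text
20.9 F tool [ 2.44 -4.92  3.67] theta -0.0192 beta 0.22 radial err mm -1.5256879403011125
ball [ 0.5078 -0.2752  0.1732] rms 0.0005523151900442814 836 tool [-0.0002 -0.0005 -0.0404]
beta z [np.float64(0.22)]
now 20.95 [ 0.5083 -0.275   0.1328] psi 84.93482494062809 F [-4.4485  2.4016 -2.8811] w 0.022157749867766575 q [-0.6053  0.4151 -0.0577  1.1001 -0.0007  1.0539]
travel [-0.1503 -0.0005 -0.0034] rot [-0.1232 -0.0246  0.0889]
travel [-0.5287  0.0004  0.6689] rot [-0.1232 -0.0246  0.0889]
travel [-0.7543  0.001   1.1218] rot [-0.1232 -0.0246  0.0889]
travel [-0.9616  0.0017  1.5833] rot [-0.1232 -0.0246  0.0889]
travel [-1.1503  0.0024  2.0527] rot [-0.1232 -0.0246  0.0889]
travel [-1.32    0.0032  2.5293] rot [-0.1232 -0.0246  0.0889]
```

>>> send_rows(
  increments=[
    {"travel": [-0.1,0.05,0.17],"delta_rot": [0,0,0]},
    {"travel": [-0.2,0.06,0.34],"delta_rot": [0,0,0]},
    {"travel": [-0.29,0.06,0.5],"delta_rot": [0,0,0]},
    {"travel": [-0.38,0.06,0.67],"delta_rot": [0,0,0]},
    {"travel": [-0.38,0.06,0.67],"delta_rot": [0,0,0]},
  ],
)

```text
clock: 21.37
eef_pos: [0.5082, -0.2788, 0.1258]
eef_rot: [-0.001, 0.738, 0.675, -0.001]
ft_force: [-6.1, 3.2, -2.2]
width: 0.0221
finger_force: 24.9
```

```bash
python3 f.py; python3 plan.py .0405 -.022 .16 -.022 .12 -.022 .08 -.022 .04 -.022 0
```

```text
21.3667 F tool [ 2.62 -6.35  2.2 ] theta -0.0207 beta 0.157 radial err mm -1.6317280146772306
now 21.3667 [ 0.5082 -0.2788  0.1258] psi 84.92368346820483 F [-6.097   3.1761 -2.1772] w 0.02211089163148302 q [-0.6108  0.4233 -0.0638  1.0865 -0.0009  1.0486]
travel [-0.1464  0.0139 -0.035 ] rot [-0.1658 -0.0355 -0.0368]
travel [-0.372   0.0154  0.4178] rot [-0.1658 -0.0355 -0.0368]
travel [-0.5794  0.0168  0.8792] rot [-0.1658 -0.0355 -0.0368]
travel [-0.7682  0.0183  1.3486] rot [-0.1658 -0.0355 -0.0368]
travel [-0.9381  0.0198  1.8252] rot [-0.1658 -0.0355 -0.0368]
```

>>> send_rows(
  increments=[
    {"travel": [-0.11,0,0.22],"delta_rot": [0,0,0]},
    {"travel": [-0.22,0,0.45],"delta_rot": [0,0,0]},
    {"travel": [-0.33,0,0.68],"delta_rot": [0,0,0]},
    {"travel": [-0.43,0,0.91],"delta_rot": [0,0,0]},
    {"travel": [-0.43,0,0.91],"delta_rot": [0,0,0]},
    {"travel": [-0.43,0,0.91],"delta_rot": [0,0,0]},
  ],
)

```text
clock: 21.87
eef_pos: [0.5079, -0.2829, 0.1169]
eef_rot: [-0.001, 0.738, 0.675, -0.001]
ft_force: [-6.1, 3.2, -2.0]
width: 0.0222
finger_force: 24.9
```

```bash
python3 f.py; python3 ball.py w9 238 266 252 282 1; python3 plan.py .0405 -.022 .08 -.022 .04 -.022 0
```

```text
21.8667 F tool [ 2.68 -6.37  2.05] theta -0.021 beta 0.08 radial err mm -1.7110670701977193
ball [ 0.5074 -0.283   0.1572] rms 0.0005536730827718923 834 tool [-0.0001 -0.0006 -0.0403]
beta z [np.float64(0.07), np.float64(0.08)]
now 21.9167 [ 0.5079 -0.2829  0.117 ] psi 84.92996763500189 F [-5.4548  3.1333 -1.3795] w 0.022114111428333253 q [-0.617   0.4319 -0.0741  1.0675 -0.0005  1.0423]
travel [-0.1743  0.0077  0.0002] rot [-0.1493 -0.0563 -0.0305]
travel [-0.3632  0.009   0.4695] rot [-0.1493 -0.0563 -0.0305]
travel [-0.5333  0.0104  0.946 ] rot [-0.1493 -0.0563 -0.0305]
```

>>> send_rows(
  increments=[
    {"travel": [-0.1,0,0.24],"delta_rot": [0,0,0]},
    {"travel": [-0.19,0,0.47],"delta_rot": [0,0,0]},
    {"travel": [-0.27,0,0.7],"delta_rot": [0,0,0]},
    {"travel": [-0.34,0,0.9],"delta_rot": [0,0,0]},
    {"travel": [-0.34,0,0.9],"delta_rot": [0,0,0]},
    {"travel": [-0.34,0,0.9],"delta_rot": [0,0,0]},
  ],
)

```text
clock: 22.42
eef_pos: [0.5078, -0.2862, 0.1086]
eef_rot: [-0.001, 0.737, 0.675, -0.0]
ft_force: [-6.9, 3.9, 1.1]
width: 0.0221
finger_force: 25.1
```

```bash
python3 f.py; python3 ball.py w10 238 266 252 282 1
```

```text
22.4167 F tool [ 3.25 -7.17 -1.06] theta -0.0222 beta 0.009 radial err mm -1.5908903127362095
ball [ 0.5073 -0.2861  0.149 ] rms 0.0005448507191159805 837 tool [ 0.0002 -0.0006 -0.0403]
beta z [np.float64(0.0), np.float64(0.01)]
```

>>> send_rows(
  increments=[
    {"travel": [0,0,0.1],"delta_rot": [0,0,0]},
    {"travel": [0,0,0.1],"delta_rot": [0,0,0]},
    {"travel": [0,0,0.1],"delta_rot": [0,0,0]},
  ],
)

```text
clock: 22.72
eef_pos: [0.5082, -0.2864, 0.1085]
eef_rot: [-0.0, 0.737, 0.675, -0.0]
ft_force: [-7.5, 5.0, 5.5]
width: 0.0222
finger_force: 25.4
```

```bash
python3 f.py; python3 ball.py w11 238 266 252 282 1
```

```text
22.7167 F tool [ 4.35 -7.88 -5.48] theta -0.0242 beta 0.009 radial err mm -1.5761372967938725
ball [ 0.5076 -0.2862  0.149 ] rms 0.0005439969693959121 836 tool [ 0.0001 -0.0007 -0.0404]
beta z [np.float64(0.0), np.float64(0.01)]
```

The bar is on the catch floor and the gate is still pressed. I ease off the push so the bar settles behind the lip, then release.

>>> send_rows(
  increments=[
    {"travel": [0,-0.05,-0.05],"delta_rot": [0,0,0]},
    {"travel": [0,-0.1,-0.05],"delta_rot": [0,0,0]},
    {"travel": [0,-0.15,-0.05],"delta_rot": [0,0,0]},
    {"travel": [0,-0.2,-0.05],"delta_rot": [0,0,0]},
    {"travel": [0,-0.2,-0.05],"delta_rot": [0,0,0]},
    {"travel": [0,-0.2,-0.05],"delta_rot": [0,0,0]},
  ],
)

```text
clock: 23.27
eef_pos: [0.5068, -0.2861, 0.1086]
eef_rot: [-0.0, 0.737, 0.675, 0.0]
ft_force: [-5.0, 4.7, 1.9]
width: 0.0219
finger_force: 25.1
```

```bash
python3 f.py; python3 ball.py w12 238 266 252 282 1
```

```text
23.2667 F tool [ 4.27 -5.43 -1.91] theta -0.017 beta 0.009 radial err mm -1.5904418654326402
ball [ 0.5063 -0.2861  0.149 ] rms 0.000571937272365417 835 tool [ 0.     -0.0004 -0.0405]
beta z [np.float64(0.01)]
```

>>> send_rows(
  increments=[
    {"travel": [0,-0.05,0],"delta_rot": [0,0,0]},
    {"travel": [0,-0.1,0],"delta_rot": [0,0,0]},
    {"travel": [0,-0.15,0],"delta_rot": [0,0,0]},
    {"travel": [0,-0.2,0],"delta_rot": [0,0,0]},
    {"travel": [0,-0.2,0],"delta_rot": [0,0,0]},
    {"travel": [0,-0.2,0],"delta_rot": [0,0,0]},
  ],
)

```text
clock: 23.82
eef_pos: [0.5057, -0.2859, 0.1086]
eef_rot: [0.0, 0.737, 0.675, 0.001]
ft_force: [-1.8, 4.6, 0.8]
width: 0.022
finger_force: 25.0
```

```bash
python3 f.py; python3 ball.py w13 238 266 252 282 1
```

```text
23.8167 F tool [ 4.39 -2.17 -0.81] theta -0.0114 beta 0.009 radial err mm -1.563605654023137
ball [ 0.5051 -0.2859  0.1491] rms 0.000581595234315176 834 tool [-0.     -0.0005 -0.0405]
beta z [np.float64(0.01)]
```

>>> send_rows(
  increments=[
    {"travel": [0,0,0],"delta_rot": [0,0,0]},
    {"travel": [0,0,0],"delta_rot": [0,0,0]},
    {"travel": [0,0,0],"delta_rot": [0,0,0]},
    {"travel": [0,0,0],"delta_rot": [0,0,0]},
    {"travel": [0,0,0],"delta_rot": [0,0,0]},
    {"travel": [0,0,0],"delta_rot": [0,0,0]},
  ],
  grip=0.6,
)

```text
clock: 24.37
eef_pos: [0.5052, -0.2869, 0.1082]
eef_rot: [0.0, 0.738, 0.675, 0.0]
ft_force: [-0.5, -0.5, 0.6]
width: 0.0509
finger_force: 0.0
```

>>> send_rows(
  increments=[
    {"travel": [0,0,-1],"delta_rot": [0,0,0]},
    {"travel": [0,0,-3],"delta_rot": [0,0,0]},
    {"travel": [0,0,-6],"delta_rot": [0,0,0]},
    {"travel": [0,0,-9],"delta_rot": [0,0,0]},
    {"travel": [0,0,-12],"delta_rot": [0,0,0]},
    {"travel": [0,0,-12],"delta_rot": [0,0,0]},
    {"travel": [0,0,-12],"delta_rot": [0,0,0]},
  ],
)

```text
clock: 24.95
eef_pos: [0.5064, -0.2876, 0.2309]
eef_rot: [0.003, 0.738, 0.675, 0.001]
ft_force: [-0.3, -1.2, -0.3]
width: 0.051
finger_force: 0.0
```

```bash
python3 go.py; python3 - <<'E'
from h import *
shot('wrist','w14'); shot('top','t14')
b=cv2.imread('pics/w14.png'); t=cv2.imread('pics/t14.png')[100:250,250:420]
cv2.imwrite('pics/v14.png',np.hstack([cv2.resize(b,(480,360)),cv2.resize(t,(320,360))]))
E
```

```text
now 24.95 [ 0.5064 -0.2876  0.2309] psi 84.93796906955626 F [-0.3178 -1.1867 -0.3313] w 0.05100965156900383 q [-0.6254  0.3833  0.15    1.3315 -0.0001  1.0338]
```

View pics/v14.png

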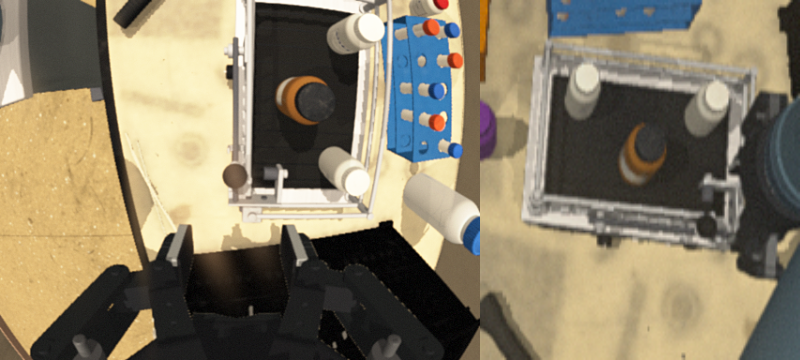

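The gate is shut with the knob at (235,175) in the wrist view, and all three bottles are standing. A last check of the knob's height and rest, then hand in.

```bash
python3 ball.py w14 246 257 182 193; python3 ball.py w15 246 257 182 193 1; python3 -c "
from h import *
C=cloud('t14');r=C[110:205,280:395].reshape(-1,3);r=r[(r[:,2]>.152)&(r[:,2]<.166)&(abs(r[:,0]-.583)<.03)&(abs(r[:,1]+.222)<.03)];print(len(r),r.mean(0))"
```

```text
ball [ 0.5052 -0.2863  0.1491] rms 0.0006482509699966971 121 tool [0.0002 0.0005 0.0785]
beta z [np.float64(0.01)]
ball [ 0.5052 -0.2862  0.149 ] rms 0.0006195251778912853 121 tool [0.0003 0.0004 0.0786]
beta z [np.float64(0.01)]
207 [ 0.58052894 -0.22177468  0.15983332]
```

```bash
python3 -c "
from station import robot
print(robot.hand_in())"
```

```text
the job is handed in; nothing more can be done
None
```

The large bottle stands upright on the mat and the gate stayed latched after I let go, with the bar level in the catch (about 0.01 rad by camera); I handed it in at about 25 s without seeing a verdict, and note that the fingers end about 28 mm short of the stated tool point, so my first knob grasp closed empty on top of the ball.

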